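Clear and shut the bench dust gate

ROBOT

A 7-joint arm with a two-finger parallel gripper is mounted at the origin on the work surface. World frame = base frame: x ahead of the robot, y to its left, z up, the work surface at z = 0. Lengths are in m, angles in rad, forces in N, time in s.
With the tool pointing down it reaches from about 0.4 to 0.85 m from the base axis. Payload 10.4 kg.
Tool frame: the origin (TCP) lies midway between the tips of the shut fingers; the grasp point (between the pads) lies 19 mm behind it (manip.grasp_offset is the distance from the TCP to the grasp point, in m); z points along the fingers, y is the line along which they close (so a half turn about z gives the same grasp; the last joint's range is limited). The gripper opens to 85 mm and grips with 20 to 120 N. Pads are 22 mm wide; open, the fingers measure 114 mm over their backs; the gripper's body (76 mm by 85 mm) begins 54 mm behind the grasp point. The pads swing forward as they close: fully open they stand 13 mm farther back than shut.
Start: joints at [-1.235, 0.332, -0.065, 1.46, 0.022, 1.35, -0.088], TCP at [0.219, 0.585, 0.231] pointing down, gripper open.
Joint ranges: [-2.6, 2.6], [-0.5, 2.12], [-1.47, 1.34], [0.16, 2.42], [-1.27, 4.41], [0.06, 2.06], [-2.6, 2.6]. Speed limits (rad/s): [2.22, 2.22, 2.79, 2.79, 3.14, 3.14, 3.14].

INTERFACE

Orientations are given as a unit quaternion [x, y, z, w].
In Python, from workcell import manip, eyes, job gives the robot as it stands (manip), with the cameras (eyes) and the job (job).
- The arm moves only by the shell command python3 jog.py [FORCE], which reads ROWS from standard input. ROWS is a JSON object whose key "motion" holds a list of rows, 1 to 20 of them, each of 7 numbers: a rotation vector rx, ry, rz in a scale on which 1.0 is pi rad, then dx, dy, dz in shares of 1 m (1.0 is 1 m), then the opening from 0.0 (shut) to 1.0 (fully open); each row is the pose to reach, as a shift and turn from the pose commanded when the command began, along the tool's axes at that moment; what a row does not reach only later rows make up. A row lasts 1/8 s, in which the tool goes at most 0.0625 m and 0.188 rad, less where a joint would pass 70% of its speed; a pose out of reach is approached as far as the arm can. The fingers move at their own pace and stop on an object; FORCE is the grip in N (left out, the last holds). Time passes only in rows, so rows that do not move let the fingers close. It prints the time, the measured TCP pose, the force, the opening and the grip force at its end. Input that does not fit is refused with a message, and nothing moves.
- manip.get_obs(): the state, without advancing time (a new reading comes with each control period).
- eyes.camera(name): name is "side" or "top"; returns the picture (384x512x3 uint8, blue, green, red); there is no depth.
- eyes.calibration(name): a dict with "fx", "fy", "cx", "cy" (pixels), "k1" (the pictures are not rectified: a ray, as slopes to the right and down, at radius r is drawn at 1 + k1 r^2 times it, then the intrinsics apply), "world_from_camera" (4x4, takes a point from camera to world coordinates). Camera axes: x right, y up, looking along -z (the intrinsics and any distortion apply to the point x, -y, -z); pixel columns grow to the right and rows downward; lengths in m; the calibration is good to about 2 mm. A picture is of the moment at which its call begins. calibration takes no time and is no camera call.
- job.hand_in(): hands the job in; it is judged then, once.
The state is a dict: "clock": time; "joint_pos": joint angles; "joint_velocities": joint speeds; "tau": joint torques, N m; "position": TCP position; "ee_rot": TCP orientation; "ft_force": force on the tool from outside, world axes, zero at the start; "torque": the same for the moment, N m; "grip_width": opening from 0.0 (shut) to 1.0 (fully open); "grasp_force": force on a finger pad.
Only numpy, scipy, OpenCV 4.12 (cv2) and the standard library are available. Lean on these libraries where they do the work, as an engineer would, in place of code of your own. Each camera call takes 0.05 s, during which the arm holds its last target. There are 200 camera calls.

TASK

An offcut has dropped into the mouth of the dust port on the bench and keeps its blast gate from closing. Take it out and lay it down in the offcut tray, wholly inside, then push the gate shut with a steady push, no slamming, until its spring catch has dropped behind the tab. Leave the glue bottle, the sanding block and the screwdriver where they are.

Things in the scene. Friction and masses are not known exactly. Their poses are not given: they have to be found in the camera images.
- port: Fixed dust port on the bench: upright steel duct, bore 80 mm, outside 88 mm, with a bell mouth. A guard grid closes it 20 mm above the bench. A cast blast gate, 136 mm (x) by 124 mm (y), clasps it from 56 to 81 mm height. Origin on the duct's axis at bench level, z up. The gate's blade slides along the port's y: it comes out on the -y side and shuts towards +y.
- mouth (a point): Centre of the port's open bell mouth, 104 mm across, 122 mm above the bench. Apart from the offcut and the thumb end of the catch (132 mm) nothing on the port stands higher.
- gate (a joint): Opening of the gate's blade, m: 0 fully shut (hard stop), 0.09 fully drawn out. It stays where it is left. Sliding it takes 4 to 8 N; over the last 25 mm, while its tab lifts the spring catch, up to 18 N in all; the force falls off again when the catch has dropped.
- gate_tab (a point): Push point on the outer (-y) face of the gate's upturned end tab, 12 mm from its middle, away from the catch, 88 mm above the bench. Axes as the port's. The tab is an upright steel plate 4 mm thick, 108 mm wide (port x), from 66 to 110 mm height. Its outer face is 89 mm from the duct's axis when shut; add the gate's opening.
- catch (a joint): Spring catch, rad: 0 down (at rest), grows as it lifts, to 0.5. A dark steel arm 14 mm wide, hinged on the gate's casting, reaching out to -y over the tab's end, 46 mm to the port's +x side, underside 112 mm above the bench. The tab lifts its sloping nose about 0.17 rad; in the gate's last 2 to 4 mm the nose drops back to 0 behind the tab's outer face and holds it.
- catch_nose (a point): Lower edge of the catch's nose, 101 mm above the bench and 95 mm to -y of the duct's axis when down.
- offcut: Loose hardwood bar 30 mm (own x) by 36 mm (own y) by 170 mm (own z), 0.1 to 0.15 kg. It stands on the guard grid in the duct, leaning about 0.45 rad in its own x-z plane, roughly towards the robot; its head is some 55 mm above the mouth. Origin on its long axis, 50 mm from the foot, 120 mm from the head; own z points from foot to head.
- offcut_mid (a point): Middle of the offcut.
- offcut_head (a point): Middle of the offcut's upper end face.
- offcut_foot (a point): Middle of the offcut's lower end face.
- tray: Fixed open plywood tray for offcuts, outside 300 mm (own x) by 200 mm (own y) by 55 mm high, walls and floor 6 mm. Origin at the centre of its underside. Two other offcuts up to 24 mm thick lie in its -y half (they may be shifted); some 90 mm along its +y side is empty.
- glue: Bystander: white glue bottle, 56 mm across, 150 mm tall. Origin under its centre.
- sandblock: Bystander: cork sanding block 70 x 120 x 32 mm. Origin under its centre.
- driver: Bystander: screwdriver 200 mm long, lying.

How it is judged:
On the way, in this order (a step that is already met when the one before it is completed fails the run):
1. the offcut is out of the port (horizontal distance between offcut_mid and port above 0.12 m), for 0.1 s.
2. the gate is shut and its catch has dropped behind the tab (value of joint gate below 0.005 m and value of joint catch below 0.05 rad), for 0.2 s.
At the end, for the whole second after the job is handed in: The gate is within 5 mm of fully shut with its catch down (below 0.05 rad) behind the tab, and the offcut lies still in the tray: the middles of both its end faces inside the tray's walls (to 2 mm) and lower than 70 mm above the bench (all of step 2 and x of offcut_head in the frame of tray between -0.146 and 0.146 m and y of offcut_head in the frame of tray between -0.096 and 0.096 m and x of offcut_foot in the frame of tray between -0.146 and 0.146 m and y of offcut_foot in the frame of tray between -0.096 and 0.096 m and height (world z) of each of offcut_head, offcut_foot below 0.07 m and linear speed of offcut below 0.02 m/s); the robot touches nothing.
It fails at once if the gate is slammed (faster than 0.4 m/s) (velocity of joint gate below -0.4 m/s).
It fails at once if the glue bottle, the sanding block or the screwdriver is moved more than 40 mm (distance of any of glue, sandblock, driver from where it was at the start of the episode above 0.04 m).
It also fails if it takes over 56 s, if anything falls off the work surface, if the arm or the gripper's body presses on something with over 40 N, if the wrist force passes 120 N, or if a joint passes its speed limit or range.

## Working session

There is one attempt and no reset: what is moved stays moved. The work goes in short steps, Python scripts to look and compute and a shell command to move; the robot and the scene stay as the last step left them, time stands still between calls to the robot, and variables do not carry over. Pictures are saved under pics/ and viewed, at most 10 in all, crops included, and the job is handed in when it is done.

```bash
ls; mkdir -p pics
cat > h.py <<'E'
import numpy as np, cv2
from workcell import manip, eyes, job
from scipy.spatial.transform import Rotation as R
def ray(cam,u,v):
    c=eyes.calibration(cam);K=np.array([[c["fx"],0,c["cx"]],[0,c["fy"],c["cy"]],[0,0,1.]])
    p=cv2.undistortPoints(np.array([[[u,v]]],float),K,np.array([c["k1"],0,0,0.]))[0,0]
    T=np.array(c["world_from_camera"]);d=T[:3,:3]@np.array([p[0],-p[1],-1]);return T[:3,3],d/np.linalg.norm(d)
def onz(cam,u,v,z):
    o,d=ray(cam,u,v);return o+d*(z-o[2])/d[2]
def tri(a,b):
    o1,d1=ray("top",*a);o2,d2=ray("side",*b)
    A=np.c_[d1,-d2];t=np.linalg.lstsq(A,o2-o1,rcond=None)[0]
    p,q=o1+d1*t[0],o2+d2*t[1];return (p+q)/2,np.linalg.norm(p-q)
def proj(cam,P):
    c=eyes.calibration(cam);T=np.linalg.inv(np.array(c["world_from_camera"]))
    p=T[:3,:3]@np.asarray(P,float)+T[:3,3];x,y=p[0]/-p[2],-p[1]/-p[2];s=1+c["k1"]*(x*x+y*y)
    return np.array([c["fx"]*x*s+c["cx"],c["fy"]*y*s+c["cy"]])
E
python3 - <<'E'
from h import *
for n in("top","side"):
    im=eyes.camera(n);cv2.imwrite(f"pics/{n}0raw.png",im);cv2.imwrite(f"pics/{n}0.png",cv2.resize(im,(800,600),interpolation=cv2.INTER_CUBIC))
    c=eyes.calibration(n);print(c)
o=manip.get_obs();print(o["position"],R.from_quat(o["ee_rot"]).as_matrix(),o["clock"])
E
```

```text
jog.py
pics
workcell.py
{'fx': 399.5637966503215, 'fy': 399.5637966503215, 'cx': 262.03476900239883, 'cy': 198.48198708155863, 'k1': -0.12740484332473792, 'world_from_camera': array([[-0.02445853,  0.98547731, -0.16803646,  0.42386725],
       [-0.99969621, -0.02462239,  0.00110867,  0.05845224],
       [-0.00304489,  0.16801252,  0.98578016,  1.06876548],
       [ 0.        ,  0.        ,  0.        ,  1.        ]])}
{'fx': 379.20719921466304, 'fy': 379.20719921466304, 'cx': 253.26282492141115, 'cy': 187.46711890651397, 'k1': -0.05910780147279428, 'world_from_camera': array([[ 0.75960281,  0.30896586, -0.57231431,  0.05597576],
       [-0.65037721,  0.35595476, -0.67104821, -0.5296427 ],
       [-0.00361298,  0.88195029,  0.47132859,  0.57303762],
       [ 0.        ,  0.        ,  0.        ,  1.        ]])}
[0.21936594 0.58489674 0.23060656] [[-9.36330343e-01  3.51120149e-01 -3.61243884e-04]
 [ 3.51120325e-01  9.36329583e-01 -1.19570996e-03]
 [-8.15945253e-05 -1.24641959e-03 -9.99999220e-01]] 0.1
```

View pics/top0.png

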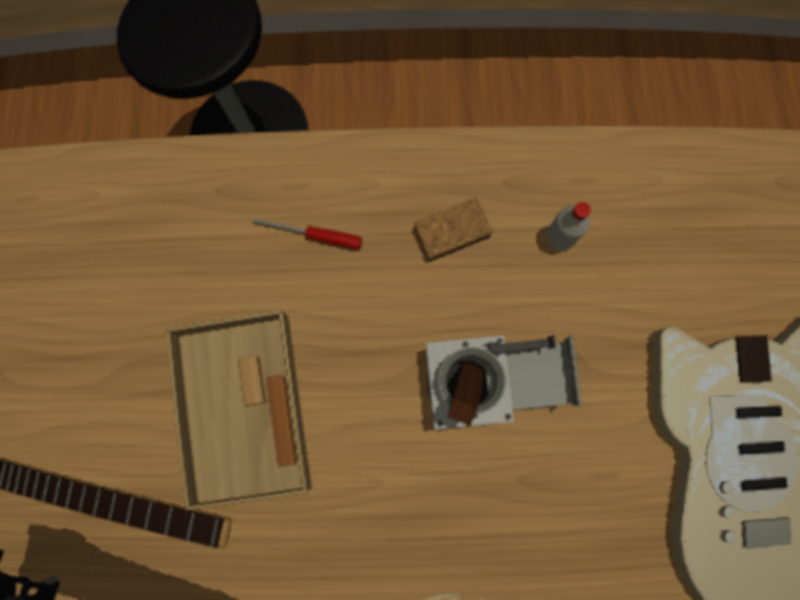

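View pics/side0.png

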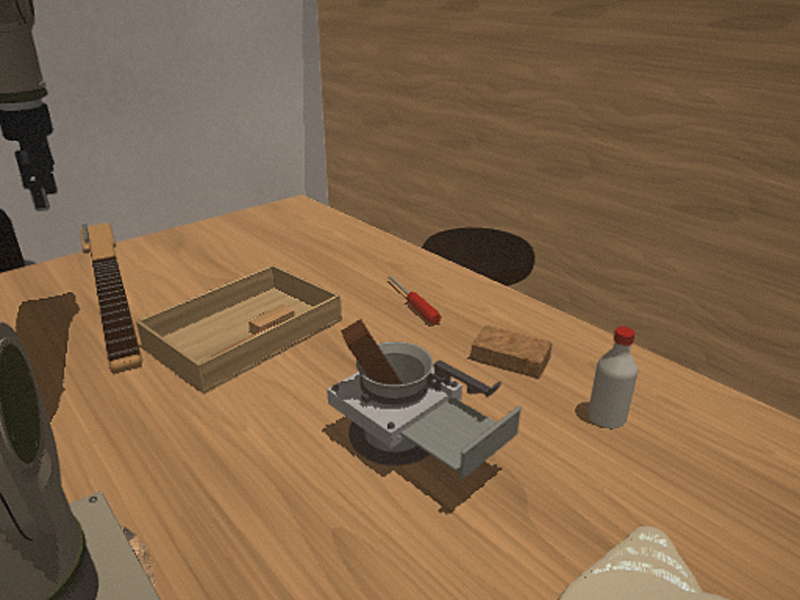

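The top view shows the port near (468,380), with the blade drawn out to the right (-y). The offcut's head is near (465,407), and the tray spans (170-308, 313-505) with its free strip on the left. The side view shows the head near (357,335). I'll zoom in on both views.

Run:
```python
import cv2,numpy as np
a=cv2.imread("pics/top0raw.png")[205:285,265:380];b=cv2.imread("pics/side0raw.png")[195:315,200:340]
a=cv2.resize(a,None,fx=5,fy=5,interpolation=cv2.INTER_CUBIC)[:, :400];b=cv2.resize(b,None,fx=4,fy=4,interpolation=cv2.INTER_CUBIC)[:480,:400]
o=np.zeros((480,800,3),np.uint8);o[:400,:400]=a;o[:,400:]=b
cv2.imwrite("pics/z.png",cv2.convertScaleAbs(o,alpha=1.6,beta=15))
```

```text
(no output)
```

View pics/z.png

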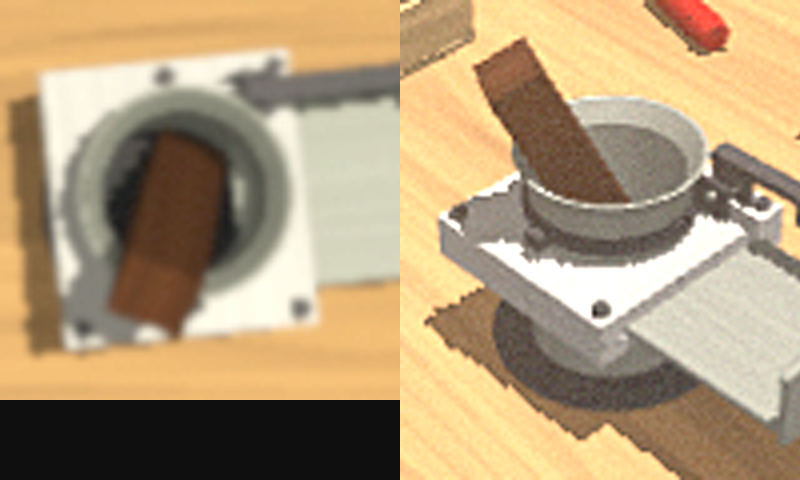

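```bash
cat >> h.py <<'E'
tz=lambda x,y:((x+.5)/5-.5+265,(y+.5)/5-.5+205)
sz=lambda x,y:((x-400+.5)/4-.5+200,(y+.5)/4-.5+195)
f8=lambda x,y:((x+.5)*.64-.5,(y+.5)*.64-.5)
E
python3 - <<'E'
from h import *
np.set_printoptions(precision=4,suppress=True)
T=[(123,258),(108,308),(180,335),(196,275)];S=[(525,38),(475,68),(492,97),(542,73)]
P=[]
for t,s in zip(T,S):
    p,e=tri(tz(*t),sz(*s));P.append(p);print("head",p,e)
P=np.array(P);h=P.mean(0);print("head c",h,"edges",np.linalg.norm(np.diff(P[[0,1,2,3,0]],axis=0),axis=1))
m=onz("top",*tz(184,194),.122);print("mouth",m)
C=[onz("top",*tz(*q),.081) for q in[(40,73),(287,50),(320,322),(65,348)]];print("cast",np.array(C),np.mean(C,0))
print("tabtop",[onz("top",*f8(*q),.110) for q in[(571,337),(579,404)]])
t=[onz("top",*f8(*q),.055) for q in[(168,331),(285,313),(309,489),(189,506)]];print("tray",np.array(t),np.mean(t,0))
print("tray inside offcut left edges",[onz("top",*f8(*q),.02) for q in[(238,357),(276,466),(243,405)]])
print("glue",onz("top",*f8(560,240),0),"sand",onz("top",*f8(453,229),.032))
E
```

```text
head [ 0.446  -0.0001  0.1845] 0.003593144285051911
head [0.4226 0.0077 0.1729] 0.0006148483695384814
head [ 0.41   -0.0236  0.1763] 0.0003389205529441528
head [ 0.4357 -0.0308  0.1828] 0.0011944937020578646
head c [ 0.4285 -0.0117  0.1791] edges [0.0273 0.0339 0.0275 0.0324]
mouth [ 0.4752 -0.033   0.122 ]
cast [[ 0.5393  0.0324  0.081 ]
 [ 0.5477 -0.0914  0.081 ]
 [ 0.4129 -0.1015  0.081 ]
 [ 0.4039  0.024   0.081 ]] [ 0.4759 -0.0341  0.081 ]
tabtop [array([ 0.539, -0.193,  0.11 ]), array([ 0.435 , -0.1991,  0.11  ])]
tray [[0.5718 0.4625 0.055 ]
 [0.5975 0.2638 0.055 ]
 [0.3122 0.2247 0.055 ]
 [0.2859 0.4207 0.055 ]] [0.4418 0.3429 0.055 ]
tray inside offcut left edges [array([0.5295, 0.3514, 0.02  ]), array([0.3465, 0.2853, 0.02  ]), array([0.4482, 0.3417, 0.02  ])]
glue [ 0.7269 -0.2142  0.    ] sand [ 0.7413 -0.021   0.032 ]
```

The start orientation already matches the bar: tool y runs along its own y, and tool x along its lean. I'm going to a pregrasp above the head, tilted 0.25 about tool y.

The manual's scale: turns go in shares of pi rad. Converting my numbers, 0.25 rad is 0.0796.

```bash
echo '{"motion": [[0,0,0,-0.14,-0.1,-0.03,1],[0,0,0,-0.287,-0.197,-0.03,1],[0,0,0,-0.287,-0.197,-0.03,1],[0,0,0,-0.287,-0.197,-0.03,1],[0,0,0,-0.287,-0.197,-0.03,1],[0,0,0,-0.287,-0.197,-0.03,1],[0,0.0382,0,-0.35,-0.34,-0.01,1],[0,0.0796,0,-0.42,-0.485,0.015,1],[0,0.0796,0,-0.433,-0.485,0.015,1],[0,0.0796,0,-0.433,-0.485,0.015,1],[0,0.0796,0,-0.433,-0.485,0.015,1],[0,0.0796,0,-0.433,-0.485,0.015,1],[0,0.0796,0,-0.433,-0.485,0.015,1]]}' | python3 jog.py 60
python3 - <<'E'
from h import *
np.set_printoptions(precision=4,suppress=True)
o=manip.get_obs();p=np.array(o["position"]);M=R.from_quat(o["ee_rot"]).as_matrix();print(p,M,o["joint_pos"])
print("to grasp in tool",M.T@(np.array([.4363,-.0147,.132])-p))
E
```

```text
clock: 1.72
position: [0.4545, -0.0211, 0.216]
ee_rot: [0.178, 0.976, 0.022, -0.123]
ft_force: [-0.8, 0.4, -0.1]
grip_width: 1.0
grasp_force: 0.0
[ 0.4545 -0.0211  0.216 ] [[-0.9066  0.3525 -0.2321]
 [ 0.3416  0.9358  0.0873]
 [ 0.248  -0.0002 -0.9688]] [-0.4225  0.1543  0.4805  1.7558 -0.1444  1.4909  1.3013]
to grasp in tool [-0.0022 -0.0004  0.0862]
```

```bash
echo '{"motion": [[0,0,0,-0.002,0,0.03,1],[0,0,0,-0.002,0,0.055,1],[0,0,0,-0.002,0,0.075,1],[0,0,0,-0.002,0,0.086,1],[0,0,0,-0.002,0,0.086,1],[0,0,0,-0.002,0,0.086,0],[0,0,0,-0.002,0,0.086,0],[0,0,0,-0.002,0,0.086,0],[0,0,0,-0.002,0,0.086,0],[0,0,0,-0.002,0,0.086,0],[0,0,0,-0.002,0,0.086,0]]}' | python3 jog.py 70
python3 - <<'E'
from h import *
a=eyes.camera("top")[205:285,265:345];b=eyes.camera("side")[175:275,200:300]
o=np.hstack([cv2.resize(a,(400,400)),cv2.resize(b,(400,400))]);cv2.imwrite("pics/g.png",cv2.convertScaleAbs(o,alpha=1.6,beta=15))
E
```

```text
clock: 3.1
position: [0.4368, -0.0143, 0.1328]
ee_rot: [0.177, 0.976, 0.022, -0.122]
ft_force: [0.8, -1.5, 5.5]
grip_width: 0.421
grasp_force: 68.5
```

View pics/g.png

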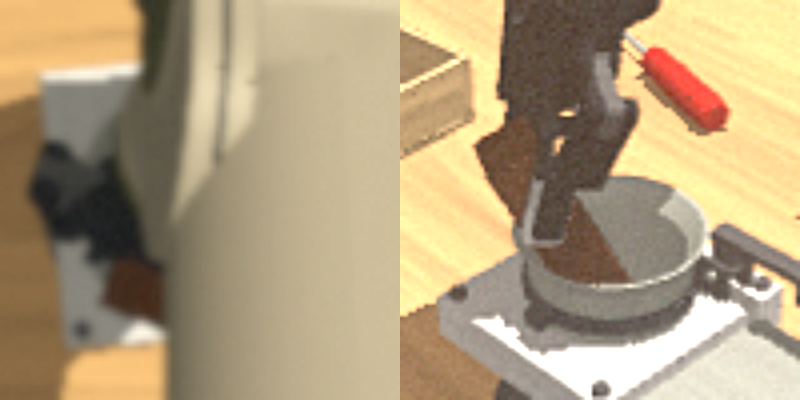

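Width 0.421 × 85 ≈ 36 mm: in the side view at about (545,210), the pads sit on the bar's 36 mm faces. Lifting it out.

```bash
echo '{"motion": [[0,0,0,0.007,0,-0.02,0],[0,0,0,0.017,0,-0.045,0],[0,0,0,0.03,0,-0.075,0],[0,0,0,0.045,0,-0.105,0],[0,0,0,0.06,0,-0.138,0],[0,0,0,0.068,0,-0.165,0],[0,0,0,0.068,0,-0.165,0]]}' | python3 jog.py
python3 - <<'E'
from h import *
np.set_printoptions(precision=4,suppress=True)
cv2.imwrite("pics/l.png",cv2.resize(eyes.camera("side"),(640,480)))
o=manip.get_obs();p=np.array(o["position"]);M=R.from_quat(o["ee_rot"]).as_matrix();print(p,M,o["joint_pos"])
E
```

```text
clock: 4.08
position: [0.4135, -0.0051, 0.3103]
ee_rot: [0.177, 0.976, 0.023, -0.122]
ft_force: [-0.6, 0.5, -1.3]
grip_width: 0.419
grasp_force: 68.1
[ 0.413  -0.0051  0.309 ] [[-0.9075  0.3507 -0.2313]
 [ 0.3397  0.9365  0.0872]
 [ 0.2472  0.0006 -0.969 ]] [-0.4727 -0.009   0.4525  1.7123 -0.0886  1.6695  1.1934]
```

View pics/l.png

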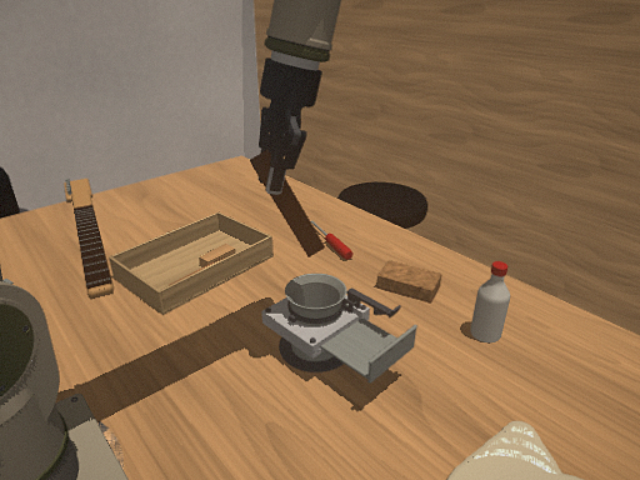

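```bash
cat > plan.py <<'E'
from h import *
np.set_printoptions(precision=4,suppress=True)
o=manip.get_obs();p=np.array(o["position"]);M=R.from_quat(o["ee_rot"]).as_matrix()
def bar(p,M,a0):   # a0: bar axis in tool
    a=M@a0;G=p-.019*M[:,2];h=G+.03*a;return h,h-.17*a
E
python3 - <<'E'
from plan import *
l=np.array([-.937,.35,0])
for lean in(.35,.45,.55):
    a=np.sin(lean)*l+np.array([0,0,np.cos(lean)]);h,f=bar(p,M,M.T@a)
    print(lean,proj("side",h),proj("side",f),h,f)
a=np.sin(.45)*l+np.array([0,0,np.cos(.45)]);a0=M.T@a;print("a0",a0)
yaw=.1406;ex=np.array([np.cos(yaw),np.sin(yaw),0]);ey=np.array([-np.sin(yaw),np.cos(yaw),0]);c0=np.array([.4418,.3429,0])
for beta in(.14,):
    A=-ex*np.cos(beta)+np.array([0,0,np.sin(beta)])      # desired head dir
    # tool y keeps own-y: current M y = world y-ish -> ey
    def fr(z,y): x=np.cross(y,z);x/=np.linalg.norm(x);return np.c_[x,np.cross(z,x),z]
    Q=fr(A,ey)@fr(a0,np.array([0,1.,0])).T
    foot=c0+ex*.115+ey*.042+np.array([0,0,.006+.015*np.cos(beta)+.003])
    G=foot+.14*A;P=G+.019*Q[:,2]
    print("final",P,Q,"rotvec",R.from_matrix(M.T@Q).as_rotvec(),"d",M.T@(P-p),"up",M.T@np.array([0,0,1.]))
    dz=M.T@np.array([0,0,.15]);print("above",M.T@(P-p)+dz)
    v=R.from_matrix(M.T@Q).as_rotvec()
    for s in(.5,):print("half",v*s)
E
```

```text
0.35 [210.4136 127.403 ] [243.6147 201.0729] [ 0.4078 -0.0032  0.3556] [ 0.4624 -0.0236  0.1959]
0.45 [208.9037 128.2337] [249.7324 197.5512] [ 0.4052 -0.0022  0.3544] [ 0.4745 -0.0281  0.2013]
0.55 [207.4749 129.2042] [255.5415 193.5382] [ 0.4027 -0.0013  0.353 ] [ 0.486  -0.0324  0.2081]
a0 [ 0.6442  0.0002 -0.7649]
final [0.4251 0.383  0.0292] [[-0.7372 -0.1403  0.661 ]
 [-0.1044  0.9902  0.0937]
 [-0.6675  0.     -0.7446]] rotvec [-0.1232 -0.9594 -0.5045] d [0.0517 0.3675 0.3021] up [ 0.2472  0.0006 -0.969 ]
above [0.0888 0.3676 0.1568]
half [-0.0616 -0.4797 -0.2522]
```

To row units: -0.96 rad is -0.3056.

```bash
echo '{"motion": [[-0.0048,-0.0382,-0.0201,0.011,0.046,0.02,0],[-0.0095,-0.0764,-0.0401,0.022,0.092,0.04,0],[-0.0146,-0.1146,-0.0605,0.033,0.138,0.06,0],[-0.0197,-0.1528,-0.0802,0.044,0.184,0.078,0],[-0.0245,-0.191,-0.1003,0.056,0.23,0.098,0],[-0.0293,-0.2292,-0.1203,0.067,0.276,0.118,0],[-0.0341,-0.2674,-0.1401,0.078,0.322,0.137,0],[-0.0392,-0.3056,-0.1604,0.089,0.3675,0.157,0],[-0.0392,-0.3056,-0.1604,0.089,0.3675,0.157,0],[-0.0392,-0.3056,-0.1604,0.089,0.3675,0.157,0],[-0.0392,-0.3056,-0.1604,0.089,0.3675,0.157,0]]}' | python3 jog.py
python3 - <<'E'
from plan import *
im=np.hstack([cv2.resize(eyes.camera("top")[150:350,60:260],(400,400)),cv2.resize(eyes.camera("side")[60:260,50:250],(400,400))])
cv2.imwrite("pics/m.png",cv2.convertScaleAbs(im,alpha=1.4,beta=10))
h,f=bar(p,M,np.array([.6442,0,-.7649]));print(p,h,f,o["joint_pos"])
print("proj",proj("top",h),proj("top",f),proj("side",h),proj("side",f))
print("to final",M.T@(np.array([.4251,.383,.0292])-p))
E
```

```text
clock: 5.5
position: [0.4255, 0.3815, 0.1792]
ee_rot: [-0.064, 0.932, 0.024, 0.356]
ft_force: [0.3, -0.8, -0.8]
grip_width: 0.418
grasp_force: 69.2
[0.4255 0.3815 0.1792] [0.3835 0.3757 0.1976] [0.5503 0.3987 0.1737] [-0.8191  0.     -0.3454  2.1598  0.9278  0.7945 -0.07  ]
proj [118.4867 287.2858] [114.1411 213.3217] [122.175  151.7364] [174.9002 142.2112]
to final [0.1002 0.0016 0.1116]
```

View pics/m.png

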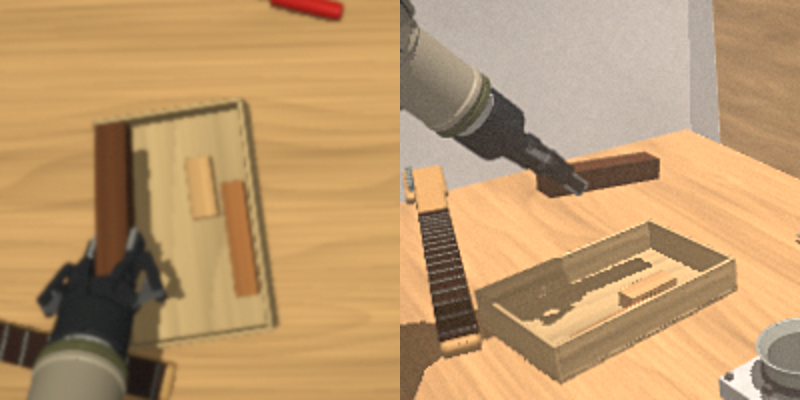

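The bar is level with the tray's free strip, with its foot at crop (110,125). Lowering.

```bash
echo '{"motion": [[0,0,0,0.03,0,0.033,0],[0,0,0,0.06,0,0.067,0],[0,0,0,0.078,0,0.087,0],[0,0,0,0.09,0,0.1,0],[0,0,0,0.096,0,0.107,0],[0,0,0,0.1,0.001,0.1116,0],[0,0,0,0.1,0.001,0.1116,0],[0,0,0,0.1,0.001,0.1116,0]]}' | python3 jog.py
```

```text
clock: 6.6
position: [0.4251, 0.3839, 0.03]
ee_rot: [-0.065, 0.932, 0.025, 0.357]
ft_force: [0.9, -0.5, -1.2]
grip_width: 0.419
grasp_force: 69.1
```

```bash
echo '{"motion": [[0,0,0,0.002,0,0.002,0],[0,0,0,0.002,0,0.002,0.56],[0,0,0,0.002,0,0.002,0.56],[0,0,0,0.002,0,0.002,0.56],[0,0,0,0.002,0,0.002,0.56],[0,0,0,0.002,0,0.002,0.56],[0,0,0,0,0,-0.03,0.56],[0,0,0,0,0,-0.06,0.56],[0,0,0,-0.04,0,-0.11,0.56],[0,0,0,-0.08,0,-0.16,0.56],[0,0,0,-0.08,0,-0.16,0.0]]}' | python3 jog.py
python3 - <<'E'
from plan import *
im=np.hstack([cv2.resize(eyes.camera("top")[170:370,60:260],(400,400)),cv2.resize(eyes.camera("side")[100:300,50:250],(400,400))])
cv2.imwrite("pics/n.png",cv2.convertScaleAbs(im,alpha=1.4,beta=10));print(p,M,o["joint_pos"])
E
```

```text
clock: 7.98
position: [0.3786, 0.3793, 0.2075]
ee_rot: [-0.064, 0.931, 0.028, 0.359]
ft_force: [0.5, -0.5, -0.3]
grip_width: 0.36
grasp_force: 0.0
[0.3786 0.3793 0.2075] [[-0.7341 -0.14    0.6645]
 [-0.0996  0.9901  0.0987]
 [-0.6718  0.0063 -0.7407]] [-0.8544 -0.1003 -0.4023  2.1848  0.8398  0.8751 -0.0544]
```

View pics/n.png

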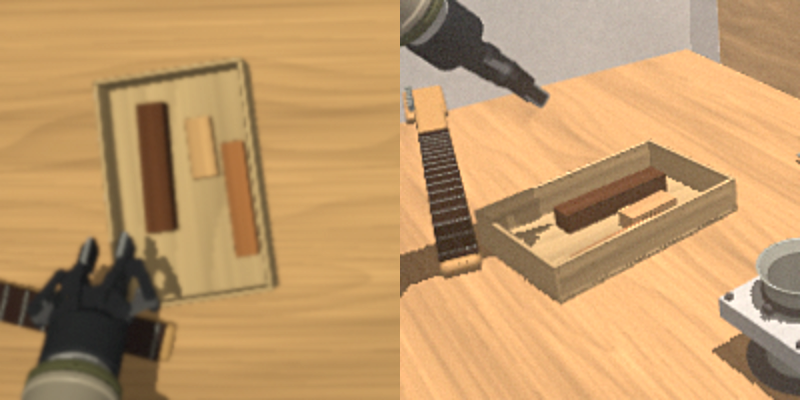

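The offcut lies flat in the tray, clear of the walls, at crop (155,165). Next I measure the blade opening and plan the push.

Run:
```python
from plan import *
w=.066;ex=np.array([np.cos(w),np.sin(w),0]);ey=np.array([-np.sin(w),np.cos(w),0]);c=np.array([.4755,-.0335,0])
for q in[(571,337),(579,404)]:print("tab local",(onz("top",*f8(*q),.110)-c)@np.c_[ex,ey])
Q=np.c_[-ex,ey,[0,0,-1]]
pre=c-.012*ex-.22*ey+[0,0,.080]
v=R.from_matrix(M.T@Q).as_rotvec()
print("rotvec",v,"pre",pre)
for n,P in(("up",np.array([.40,.30,.27])),("via",np.array([.45,-.03,.26])),("above",pre+[0,0,.17]),("pre",pre)):print(n,M.T@(P-p))
```

```text
tab local [ 0.0528 -0.1633]
tab local [-0.0514 -0.1626]
rotvec [0.0277 0.732  0.0697] pre [ 0.478  -0.2538  0.08  ]
up [-0.0531 -0.0794 -0.0429]
via [-0.0494 -0.4131 -0.0332]
above [-0.0404 -0.6387 -0.0282]
pre [ 0.0733 -0.6389  0.0983]
```

To row units: 0.732 rad is 0.233.

```bash
echo '{"motion": [[0.0032,0.0573,0.0054,-0.053,-0.05,-0.043,0],[0.0045,0.1146,0.0111,-0.053,-0.1,-0.043,0],[0.0064,0.1751,0.0159,-0.053,-0.16,-0.04,0],[0.0088,0.233,0.0223,-0.051,-0.22,-0.04,0],[0.0088,0.233,0.0223,-0.051,-0.28,-0.04,0],[0.0088,0.233,0.0223,-0.05,-0.34,-0.035,0],[0.0088,0.233,0.0223,-0.049,-0.4,-0.033,0],[0.0088,0.233,0.0223,-0.047,-0.46,-0.032,0],[0.0088,0.233,0.0223,-0.045,-0.52,-0.03,0],[0.0088,0.233,0.0223,-0.042,-0.58,-0.029,0],[0.0088,0.233,0.0223,-0.0404,-0.639,-0.028,0],[0.0088,0.233,0.0223,-0.0404,-0.639,-0.028,0],[0.0088,0.233,0.0223,-0.0404,-0.639,-0.028,0],[0.0088,0.233,0.0223,-0.0404,-0.639,-0.028,0]]}' | python3 jog.py
python3 - <<'E'
from plan import *
print(p,M,o["joint_pos"],M.T@(np.array([.478,-.2538,.08])-p))
E
```

```text
clock: 9.82
position: [0.4782, -0.2528, 0.2487]
ee_rot: [-0.034, 0.999, -0.001, -0.002]
ft_force: [-0.6, 0.6, -1.0]
grip_width: 0.003
grasp_force: 0.0
[ 0.4782 -0.2528  0.2487] [[-0.9977 -0.0671 -0.0037]
 [-0.0671  0.9977 -0.0011]
 [ 0.0038 -0.0009 -1.    ]] [-0.2007  0.1461  0.6705  1.6882 -0.0903  1.3423  2.1233] [-0.0004 -0.0009  0.1687]
```

Now tool y is port +y. I'm descending and pushing gently (about 0.1 m/s) until near the catch.

```bash
echo '{"motion": [[0,0,0,0,0,0.05,0],[0,0,0,0,0,0.1,0],[0,0,0,0,0,0.15,0],[0,0,0,0,0,0.168,0],[0,0,0,0,0,0.168,0],[0,0,0,0,0.012,0.168,0],[0,0,0,0,0.024,0.168,0],[0,0,0,0,0.036,0.168,0],[0,0,0,0,0.048,0.168,0]]}' | python3 jog.py
python3 - <<'E'
from plan import *
im=np.hstack([cv2.resize(eyes.camera("top")[200:300,265:395],(400,308)),cv2.resize(eyes.camera("side")[180:310,210:380],(400,306))[:306].copy() if 0 else cv2.resize(eyes.camera("side")[180:310,210:379],(400,308))])
cv2.imwrite("pics/p.png",cv2.convertScaleAbs(im,alpha=1.4,beta=10));print(p,o["ft_force"])
E
```

```text
clock: 10.95
position: [0.4754, -0.2067, 0.0826]
ee_rot: [-0.033, 0.999, -0.002, 0.0]
ft_force: [1.4, -7.6, 1.8]
grip_width: 0.003
grasp_force: 3.5
[ 0.4754 -0.2067  0.0826] [ 1.4024 -7.5781  1.827 ]
```

View pics/p.png

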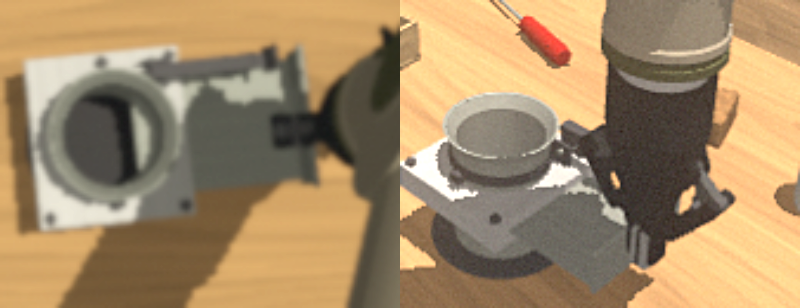

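Contact at 7.6 N, finger on the tab at about (290,130) in the left view, well clear of the catch. Continuing.

```bash
echo '{"motion": [[0,0,0,0,0.01,0,0],[0,0,0,0,0.02,0,0],[0,0,0,0,0.03,0,0],[0,0,0,0,0.038,0,0],[0,0,0,0,0.044,0,0],[0,0,0,0,0.048,0,0],[0,0,0,0,0.052,0,0]]}' | python3 jog.py; echo '{"motion": [[0,0,0,0,0.003,0,0],[0,0,0,0,0.006,0,0],[0,0,0,0,0.009,0,0],[0,0,0,0,0.012,0,0]]}' | python3 jog.py
```

```text
clock: 11.92
position: [0.4718, -0.1571, 0.0823]
ee_rot: [-0.032, 0.999, -0.002, 0.0]
ft_force: [1.4, -11.3, 0.5]
grip_width: -0.003
grasp_force: 6.0
clock: 12.42
position: [0.4709, -0.1452, 0.0823]
ee_rot: [-0.032, 0.999, -0.002, 0.0]
ft_force: [0.1, -10.2, 1.1]
grip_width: 0.001
grasp_force: 5.2
```

```bash
for i in 1; do echo '{"motion": [[0,0,0,0,0.002,0,0],[0,0,0,0,0.004,0,0],[0,0,0,0,0.006,0,0]]}' | python3 jog.py; echo '{"motion": [[0,0,0,0,0.002,0,0],[0,0,0,0,0.003,0,0]]}' | python3 jog.py; done | egrep 'posi|ft_'
```

```text
position: [0.4705, -0.1385, 0.0823]
ft_force: [-0.6, -14.9, 2.2]
position: [0.4704, -0.1383, 0.0824]
ft_force: [2.1, -21.8, -1.4]
```

```bash
echo '{"motion": [[0,0,0,0,0.001,0,0],[0,0,0,0,0.002,0,0],[0,0,0,0,0.002,0,0]]}' | python3 jog.py | egrep 'posi|ft_'; echo '{"motion": [[0,0,0,0,-0.01,0,0],[0,0,0,0,-0.04,0,0],[0,0,0,0,-0.08,0,0],[0,0,0,0,-0.13,0,0],[0,0,0,0,-0.13,-0.06,0],[0,0,0,0,-0.13,-0.12,0],[0,0,0,0,-0.13,-0.15,0]]}' | python3 jog.py | egrep 'posi|ft_|clock'
python3 - <<'E'
from plan import *
im=np.hstack([cv2.resize(eyes.camera("top")[205:285,265:369],(400,308),interpolation=2),cv2.resize(eyes.camera("side")[200:300,220:350],(400,308),interpolation=2)])
cv2.imwrite("pics/q.png",cv2.convertScaleAbs(im,alpha=1.4,beta=10))
E
```

```text
position: [0.4704, -0.1381, 0.0825]
ft_force: [2.6, -26.1, -2.6]
clock: 14.3
position: [0.4795, -0.2613, 0.2349]
ft_force: [0.8, -0.8, -0.7]
```

View pics/q.png

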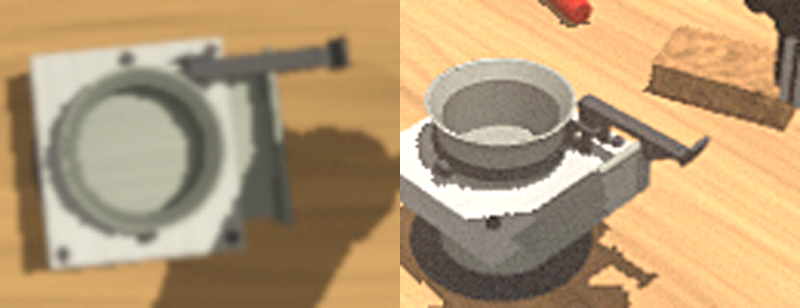

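The blade fills the bore and the tab sits against the casting. I'm comparing the catch's pose with its rest pose in the first side picture.

Run:
```python
from plan import *
for n in("side","top"):
    a=cv2.imread(f"pics/{n}0raw.png");b=eyes.camera(n)
    P=np.array([.4755,-.0335,0])+.046*np.array([.998,.066,0])+np.array([.066,-.998,0])*.115+[0,0,.122]
    u,v=proj(n,P).astype(int);print(u,v)
    t=a[v-11:v+9,u-12:u+18];r=cv2.matchTemplate(b[v-21:v+19,u-22:u+28],t,cv2.TM_CCOEFF_NORMED)
    m=cv2.minMaxLoc(r);print(n,m[1],np.array(m[3])-10, "px for 0.05/0.17rad lift at thumb ~", proj(n,P+[0,0,.005])-proj(n,P),proj(n,P+[0,0,.017])-proj(n,P))
    cv2.imwrite(f"pics/c{n}.png",np.hstack([cv2.resize(x[v-30:v+30,u-40:u+40],(400,300)) for x in(a,b)]))
```

```text
309 246
side 0.9210319519042969 [0 0] px for 0.05/0.17rad lift at thumb ~ [ 0.1764 -2.065 ] [ 0.6036 -7.0773]
347 219
top 0.6503171920776367 [0 0] px for 0.05/0.17rad lift at thumb ~ [ 0.4326 -0.2439] [ 1.489  -0.8397]
```

View pics/cside.png

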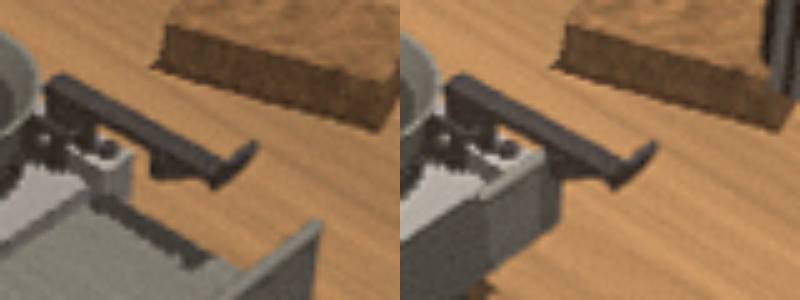

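The catch is back at its rest pose, with zero pixel shift at (230,170) against (630,170), and its nose is behind the tab. Handing in.

```bash
python3 -c "
from workcell import manip, eyes, job
print(job.hand_in())"
```

```text
the job is handed in; nothing more can be done
None
```

The offcut lies flat inside the tray, the gate was pushed shut steadily with its catch down behind the tab, and the job was handed in at about 14 s; no verdict came back.

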